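Clear the turning block and draw its spindle for inspection

ROBOT

A 6-joint arm with a two-finger parallel gripper is mounted at the origin on the work surface. World frame = base frame: x ahead of the robot, y to its left, z up, the work surface at z = 0. Lengths are in m, angles in rad, forces in N, time in s.
With the tool pointing down it reaches from about 0.35 to 0.725 m from the base axis. Payload 4.3 kg.
Tool frame: the origin (TCP) lies at the very end of the fingers, on their centre line; the grasp point (between the pads) lies 19 mm behind it; z points along the fingers, y is the line along which they close (so a half turn about z gives the same grasp; the last joint's range is limited). The gripper opens to 85 mm and grips with 20 to 120 N. Pads are 22 mm wide; open, the fingers measure 114 mm over their backs; the gripper's body (76 mm by 85 mm) begins 54 mm behind the grasp point. The pads swing forward as they close: fully open they stand 13 mm farther back than shut.
Start: joints at [0.994, 0.377, 0.081, 1.274, 0, 1.46], TCP at [0.259, 0.514, 0.231] pointing down, gripper open.
Joint ranges: [-2.72, 2.72], [-0.84, 1.66], [-1.02, 1.22], [-1.77, 2.12], [-1.37, 1.28], [-3.14, 3.14]. Speed limits (rad/s): [2.57, 2.57, 3.14, 3.14, 3.14, 3.14].

INTERFACE

Orientations are given as a rotation vector (axis times angle).
In Python, from bench import ctrl gives the robot as it stands.
- The arm moves only by the tool arm_command, never from a script. Its arguments are lists of equal length, an entry for each row: "dp": the shift along the tool's x, y, z as a fraction of full scale, a list of three; "rotation": the turn, a rotation vector about the tool's x, y, z as a fraction of full scale, a list of three; "gripper": the opening, from -1 (shut) to 1 (fully open). A call has 1 to 20 rows; each row shifts and turns the commanded pose from where the row before left it, along the tool's axes as they then stand; what a row does not reach is not made up. Full scale, the value 1, is 250 mm for a shift and pi/2 rad for a turn. A row lasts 1/8 s, in which the tool goes at most 62.5 mm and 10.7 degrees, less where a joint would pass 70% of its speed; a pose out of reach is approached as far as the arm can. A call with a number of a shift or a turn outside -1 to 1 is refused whole. A call with a gripper value outside its range is refused whole. The fingers move at their own pace and stop on an object; "grip_force" is the grip in N (left out, the last holds). Time passes only in rows, so rows that do not move let the fingers close. It gives the time, the measured TCP pose, the force, the opening and the grip force at its end, in the units of the state.
- ctrl.get_state(): the state, without advancing time (a new reading comes with each control period).
- ctrl.capture(name): name is "scene" or "top" or "wrist"; returns a dict with "frame" (384x512x3 uint8, red, green, blue), "vfov" (degrees; the focal length in pixels is half the picture's height over the tangent of half this angle, whatever the lens; pixels are square), "cx", "cy" (the principal point, pixels), "k1" (the pictures are not rectified: a ray, as slopes to the right and down, at radius r is drawn at 1 + k1 r^2 times it, then the intrinsics apply), "T" (4x4, takes a point from camera to world coordinates). Camera axes: x right, y down, z forward; pixel columns grow to the right and rows downward; lengths in m; the calibration is good to about 2 mm. A picture is of the moment at which its call begins. There is no depth.
- ctrl.job_done(): hands the job in; it is judged then, once.
Trained networks look in a picture, given as the dict that the camera call returned (one of the last four; its "shot" number tells which), for a name from the list of things; names that differ only in an ending like _2 or _b are one class to them, and where a whole thing is asked for, a point or a joint stands for the part that bears it (a point fixed in the world has none). Each returns a list of dicts, best first, with "score" (0 to 1); they miss things now and then, are a little off and sometimes report something else, mostly with a low value. They report only what shows in the picture. A call takes as long as a camera call.
- ctrl.recognise(name, picture): "point" ([x, y, z] in m, in world coordinates, good to about 4 mm: the middle of the surface that is visible of it).
- ctrl.trace(name, picture): "pixels" (384x512 bool, what is visible of it).
- ctrl.landmark_of(name, picture): "point" ([x, y, z] in m, in world coordinates, good to about 4 mm: a listed point, or the origin of a listed thing).
The state is a dict: "time": time; "q": joint angles; "dq": joint speeds; "effort": joint torques, N m; "ee_pos": TCP position; "tcp_rot": TCP orientation; "contact_force": force on the tool from outside, world axes, zero at the start; "wrist_torque": the same for the moment, N m; "opening": opening from 0.0 (shut) to 1.0 (fully open); "grasp_force": force on a finger pad.
Only numpy, scipy, OpenCV 4.12 (cv2) and the standard library are available. Lean on these libraries where they do the work, as an engineer would, in place of code of your own. Each camera call takes 0.05 s, during which the arm holds its last target. There are 200 camera calls.

TASK

Take the scraper block and sweep all four plaster chips off the top of the wooden turning block, with the scraper and not with the gripper, before the spindle is moved, so that none can fall into its bore; then stand or lay the scraper back on the ware board or the bench, clear of the block. Then draw the steel spindle straight up until its flange stands 30 mm above the block's top, its shank still in the bore, and finish while holding it there so that it can be inspected: do not let go. Never pull it right out, and leave the other things on the bench alone.

Things in the scene. Friction and masses are not known exactly. Their poses are not given: they have to be found in the camera images.
- block: Turning block: hardwood, 150 (its x) x 240 (its y) x 70 mm high, fixed to the bench, left or right of the middle line, the ware board being on the other side. Origin: centre of its underside; z up; the flat top to be cleared is 70 mm above the origin. The bore is 85 mm from its centre towards its -y end.
- bore (a point): Centre of the mouth of the bore, in the plane of the block's top, axes those of the block. The bore is vertical, 19 mm across and 60 mm deep.
- spindle: Loose steel rod, 0.15 to 0.31 kg, upright in the bore: shank 18 mm across, 58 mm long (1 mm of play in the bore), then a flange 32 mm across, 6 mm thick, that rests on the block's top, then a round grip stem 16 mm across, 44 mm long, up to 50 mm above the block's top. Origin: centre of the shank's lower end; z along the rod, up. Let go, it drops back home.
- flange (a point): Point on the spindle's axis in the underside of its flange, 58 mm above the spindle's origin; seated, it coincides with the bore's mouth; drawn up, it is as high above the mouth as the spindle has been drawn.
- chip0: Loose white plaster chip, about 25 x 22 x 12 mm, 12 g, lying on the block's top. Origin: centre of its underside. All four lie in an area that reaches, in the block's frame, from -46 to 66 mm in x and from -18 to 88 mm in y.
- chip1: Loose white plaster chip, about 25 x 22 x 12 mm, 12 g, lying on the block's top. Origin: centre of its underside.
- chip2: Loose white plaster chip, about 25 x 22 x 12 mm, 12 g, lying on the block's top. Origin: centre of its underside.
- chip3: Loose white plaster chip, about 25 x 22 x 12 mm, 12 g, lying on the block's top. Origin: centre of its underside.
- scraper: The scraper block: wooden bar 110 (its y) x 22 (its x) x 40 mm high over a steel blade 110 x 14 x 20 mm; 60 mm high in all, 0.16 kg. It stands upright on its blade on the ware board. Origin: centre of the blade's lower edge, z up. Grip it across its 22 mm thickness, 20 to 60 mm above the origin.
- board: The ware board: plywood, 160 (its x) x 250 (its y) x 12 mm thick, fixed flat on the bench on the other side of the middle line than the block. Origin: centre of its underside.
- cup: White bisque cup, 60 mm across, 55 mm tall, standing near the +y end of the ware board. Origin: centre of its underside. A bystander.
- dish: White porcelain bowl, 84 mm across, 28 mm tall, on the bench near the middle line, farther out than the block and board. Origin: centre of its underside. A bystander.
- modeller: Slim wooden modelling stick, 150 mm long, 12 mm thick, lying on the bench along the middle line, between block and board, near the robot. A bystander.
- jar: Glass jar of brushes, 72 mm across, about 175 mm tall with the brushes, far right of the bench. Origin: centre of its underside. A bystander.
- calipers: Dark steel calipers, 150 x 75 mm, 12 mm thick, lying at the far side of the bench. A bystander.
- plate: Blue porcelain plate, 170 mm across, 18 mm tall, at the far side of the bench. Origin: centre of its underside. A bystander.
- figure: White plaster figure, 56 mm across, 105 mm tall, far left of the bench. Origin: centre of its underside. A bystander.

How it is judged:
On the way, in this order (a step that is already met when the one before it is completed fails the run):
1. the scraper is held in the fingers and lifted clear of the ware board (contact force between the fingers and scraper above 1 N and height (world z) of scraper above 0.055 m), for 0.1 s.
2. all four chips are off the block's top, with the spindle still home (height (world z) of each of chip0, chip1, chip2, chip3 below 0.05 m and z of flange in the frame of bore below 0.006 m), for 0.2 s.
3. the scraper is set down, off the block, and released (height (world z) of scraper below 0.069 m and contact force between the fingers and scraper below 0.1 N and contact force between scraper and block below 0.2 N and linear speed of scraper below 0.03 m/s and z of flange in the frame of bore below 0.006 m), for 0.2 s.
At the end, for the whole second after the job is handed in: The spindle is gripped and held still, upright (within 4 degrees) in its bore (within 5 mm), its flange 22 to 38 mm above the block's top; all four chips are down off the block, and the scraper rests on the ware board or bench, not touching the block (z of flange in the frame of bore between 0.022 and 0.038 m and horizontal distance between flange and bore below 0.005 m and angle between the z axis of spindle and the z axis of block, either way round below 0.07 rad and contact force between the fingers and spindle above 2 N and linear speed of each of spindle, scraper below 0.02 m/s and height (world z) of each of chip0, chip1, chip2, chip3 below 0.05 m and height (world z) of scraper below 0.069 m and contact force between scraper and block below 0.2 N and contact force between scraper and spindle below 0.1 N and contact force between the arm and scraper below 0.2 N); the arm keeps its last pose, push and grip.
It fails at once if the spindle is drawn up while a chip is still on the block's top (z of flange in the frame of bore above 0.008 m and not (height (world z) of each of chip0, chip1, chip2, chip3 below 0.05 m)).
It fails at once if the spindle is pulled (almost) right out of its bore (z of flange in the frame of bore above 0.05 m).
It fails at once if a chip is pushed with the gripper ((contact force between any of the fingers, the arm and chip0 above 0.5 N or contact force between any of the fingers, the arm and chip1 above 0.5 N or contact force between any of the fingers, the arm and chip2 above 0.5 N or contact force between any of the fingers, the arm and chip3 above 0.5 N) and not (height (world z) of each of chip0, chip1, chip2, chip3 below 0.05 m)).
It fails at once if a bystander is shifted by more than 40 mm, or knocked over (distance of any of cup, dish, modeller, jar, calipers, plate, figure from where it was at the start of the episode above 0.04 m or angle between any of cup, jar, figure's own z axis and vertical above 0.6 rad).
It also fails if it takes over 61 s, if anything falls off the work surface, if the arm or the gripper's body presses on something with over 40 N, if the wrist force passes 120 N, or if a joint passes its speed limit or range.

## Working session

There is one attempt and no reset: what is moved stays moved. The work goes in short steps, Python scripts to look and compute and a tool call to move; the robot and the scene stay as the last step left them, time stands still between calls to the robot, and variables do not carry over. Pictures are saved under pics/ and viewed, at most 10 in all, crops included, and the job is handed in when it is done.

Besides the shell and the picture viewer there is one more tool, called after "Request:" as name(argument=value, ...), one argument or row to a line, values as JSON. arm_command: Moves the arm, as the interface text tells. Shift numbers are shares of 250 mm and turn numbers shares of pi/2 rad, none past 1 either way. Its arguments: {"type":"object","properties":{"dp":{"type":"array"},"rotation":{"type":"array"},"gripper":{"type":"array"},"grip_force":{"type":"number"}},"required":["dp","rotation","gripper"]}

```bash
mkdir -p pics; ls; cat > h.py <<'E'
import numpy as np, cv2
from bench import ctrl
def K(c):
    f=192/np.tan(np.radians(c["vfov"])/2); return f
def proj(c,p):
    T=np.linalg.inv(c["T"]); q=T[:3,:3]@np.array(p)+T[:3,3]; s=q[:2]/q[2]; s=s*(1+c["k1"]*(s@s)); return s*K(c)+[c["cx"],c["cy"]]
def unproj(c,uv,z):
    "pixels Nx2 -> world on plane z"
    d=(np.atleast_2d(uv)-[c["cx"],c["cy"]])/K(c); s=d.copy()
    for _ in range(20): s=d/(1+c["k1"]*(s**2).sum(1,keepdims=True))
    r=np.c_[s,np.ones(len(s))]@c["T"][:3,:3].T; o=c["T"][:3,3]
    return (o+r*((z-o[2])/r[:,2])[:,None])[:,:2]
def save(c,n): cv2.imwrite(f"pics/{n}.png",c["frame"][:,:,::-1])
def rect(c,m,z):
    n,l,s,_=cv2.connectedComponentsWithStats(m.astype(np.uint8)); k=1+np.argmax(s[1:,4])
    v,u=np.nonzero(l==k); w=unproj(c,np.c_[u,v].astype(float),z)
    r=cv2.minAreaRect((w*1000).astype(np.float32)); return r
E
python3 - <<'E'
from h import *
np.set_printoptions(precision=4,suppress=True)
s=ctrl.get_state(); print(s)
t=ctrl.capture("top"); save(t,"top0"); sc=ctrl.capture("scene"); save(sc,"scene0")
print(t["T"],t["vfov"])
for n in "block bore spindle flange chip0 scraper board cup dish modeller".split():
    for c,nm in((t,"top"),(sc,"scene")):
        print(n,nm,[(np.round(d["point"],4),round(d["score"],2)) for d in ctrl.landmark_of(n,c)][:6])
for n,z in (("block",.07),("scraper",.072),("board",.012)):
    r=ctrl.trace(n,t)
    if r: print(n,rect(t,r[0]["pixels"],z))
E
```

```text
pics
{'time': 0.0, 'q': array([0.9937, 0.3781, 0.0797, 1.2744, 0.    , 1.4605]), 'dq': array([-0.0006, -0.0004, -0.0003, -0.0009,  0.0013, -0.0005]), 'effort': array([  0.0012, -46.3603,  26.9877,   0.0207,   0.    ,  -0.    ]), 'ee_pos': array([0.2584, 0.513 , 0.2304]), 'tcp_rot': array([-0.7265, -3.0557,  0.0029]), 'contact_force': array([0.4493, 0.3112, 0.6069]), 'wrist_torque': array([0.0076, 0.0059, 0.0045]), 'grasp_force': 0.0, 'opening': 1.0004814721112787}
[[-0.0032 -0.9881  0.1536  0.4242]
 [-0.9995  0.0079  0.0299 -0.0139]
 [-0.0307 -0.1534 -0.9877  1.1362]
 [ 0.      0.      0.      1.    ]] 48.4111850380476
block top [(array([ 0.4703, -0.2016, -0.0008]), 0.9), (array([ 0.4494, -0.276 ,  0.0741]), 0.29)]
block scene [(array([ 0.4727, -0.1947,  0.0011]), 0.86)]
bore top [(array([ 0.4492, -0.2774,  0.0716]), 0.79)]
bore scene [(array([ 0.45  , -0.2775,  0.0655]), 0.65), (array([ 0.4602, -0.1803,  0.0719]), 0.16)]
spindle top [(array([ 0.4497, -0.277 ,  0.0089]), 0.66)]
spindle scene [(array([ 0.4451, -0.2801,  0.0116]), 0.4)]
flange top [(array([ 0.4488, -0.2776,  0.0731]), 
[... 886 characters left out ...]
, (array([ 0.4829, -0.1365,  0.0692]), 0.23)]
cup scene [(array([0.4952, 0.3284, 0.0135]), 0.57), (array([ 0.7685, -0.1198, -0.0035]), 0.53)]
dish top [(array([ 0.6858, -0.0139,  0.0014]), 0.74)]
dish scene [(array([ 0.6918, -0.0107,  0.0007]), 0.88)]
modeller top [(array([ 0.4127, -0.0012, -0.0012]), 0.68)]
modeller scene [(array([ 0.4114, -0.0033, -0.0021]), 0.72)]
block ((472.05303955078125, -193.39422607421875), (243.39303588867188, 155.74205017089844), 73.58199310302734)
scraper ((502.2652587890625, 200.26858520507812), (117.03427124023438, 23.111845016479492), 85.56997680664062)
board ((518.5402221679688, 233.26766967773438), (250.85940551757812, 160.44390869140625), 83.51245880126953)
```

View pics/top0.png

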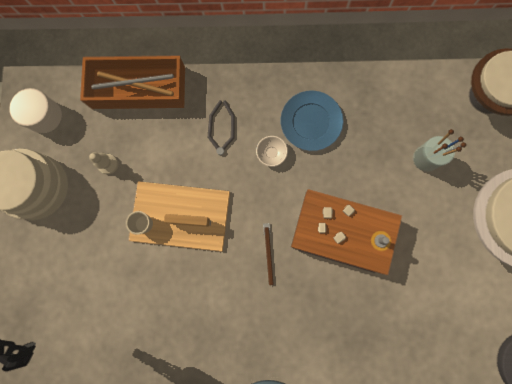

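```bash
python3 - <<'E'
from h import *
np.set_printoptions(precision=1,suppress=True)
t=ctrl.capture("top")
B=np.array([472,-197.]);P=np.array([449.3,-277.5])
print("yaw from bore",np.degrees(np.arctan2(*( (B-P)[::-1])))-90)
for z in (.07,):
    r=ctrl.trace("block",t)[0]["pixels"]; print(cv2.boxPoints(rect(t,r,z)))
r=ctrl.trace("scraper",t)[0]["pixels"]; print("scr",cv2.boxPoints(rect(t,r,.072)))
m=ctrl.trace("chip0",t)
for d in m: print(d["score"],cv2.boxPoints(rect(t,d["pixels"],.078)).tolist())
E
```

```text
yaw from bore -15.747792583584811
[[ 364.1 -287.2]
 [ 511.7 -331. ]
 [ 580.1 -100.1]
 [ 432.5  -56.4]]
scr [[487.1 142.6]
 [512.5 141.4]
 [518.2 258. ]
 [492.8 259.2]]
0.6 [[441.97235107421875, -173.94679260253906], [458.90130615234375, -191.52671813964844], [473.5308837890625, -177.43882751464844], [456.6019287109375, -159.85890197753906]]
0.6 [[506.3568420410156, -157.74183654785156], [531.35888671875, -158.4009246826172], [531.8770751953125, -138.7436065673828], [506.875, -138.0845184326172]]
```

The top view shows the block at (347,231) with chips at (328,213), (349,211), (322,228) and (340,238), and the spindle at (381,241). The scraper is at (187,220) on the board, with the cup at (138,223). My plan is to sweep along the block's +x with the blade along its y. First I'll go above the scraper.

Request:
arm_command(
  dp=[
    [0, 0, 0],
    [0, 0, 0],
    [0, 0, 0],
    [0, 0, 0],
    [0, 0, 0],
    [0, 0, 0],
    [0, 0, 0],
    [0, 0, 0],
    [-0.117, 0.107, 0.032],
    [-0.117, 0.107, 0.032],
    [-0.117, 0.107, 0.032],
    [-0.117, 0.107, 0.032],
    [-0.117, 0.107, 0.032],
    [-0.117, 0.107, 0.032],
    [-0.117, 0.107, 0.032],
    [-0.117, 0.107, 0.032],
    [-0.117, 0.107, 0.032],
    [-0.117, 0.107, 0.032],
    [0, 0, 0],
    [0, 0, 0],
  ],
  rotation=[
    [0, 0, 0.0935],
    [0, 0, 0.0935],
    [0, 0, 0.0935],
    [0, 0, 0.0935],
    [0, 0, 0.0935],
    [0, 0, 0.0935],
    [0, 0, 0.0935],
    [0, 0, 0.0935],
    [0, 0, 0],
    [0, 0, 0],
    [0, 0, 0],
    [0, 0, 0],
    [0, 0, 0],
    [0, 0, 0],
    [0, 0, 0],
    [0, 0, 0],
    [0, 0, 0],
    [0, 0, 0],
    [0, 0, 0],
    [0, 0, 0],
  ],
  gripper=[1, 1, 1, 1, 1, 1, 1, 1, 1, 1, 1, 1, 1, 1, 1, 1, 1, 1, 1, 1],
  grip_force=60,
)

```text
time: 3.95
ee_pos: [0.5046, 0.203, 0.1513]
tcp_rot: [-2.299, -2.141, 0.0]
contact_force: [0.2, -0.8, -0.3]
opening: 1.003
grasp_force: 0.0
```

```bash
cat >> h.py <<'E'
from scipy.spatial.transform import Rotation as Ro
def pose():
    s=ctrl.get_state(); R=Ro.from_rotvec(s["tcp_rot"]).as_matrix(); return s,np.array(s["ee_pos"]),R
def to(target,yaw):
    "dp in units of tool axes AFTER turning so tool-y points at yaw(deg)"
    s,p,R=pose(); cur=np.degrees(np.arctan2(R[1,1],R[0,1])); d=(cur-yaw+90)%180-90
    y=np.radians(cur-d); Y=np.array([np.cos(y),np.sin(y),0]); Z=np.array([0,0,-1.]); X=np.cross(Y,Z)
    e=np.array(target)-p; print("pos",p.round(4),"cur yaw",cur.round(2),"tilt",np.degrees(np.arccos(-R[2,2])).round(2),"turn units",round(d/90,4),"dp units",(np.array([X@e,Y@e,Z@e])/.25).round(4))
E
python3 - <<'E'
from h import *
np.set_printoptions(precision=4,suppress=True)
w=ctrl.capture("wrist"); save(w,"w1")
print([(d["point"],d["score"]) for d in ctrl.landmark_of("scraper",w)])
for d in ctrl.trace("scraper",w)[:1]: print(d["score"],rect(w,d["pixels"],.072),cv2.boxPoints(rect(w,d["pixels"],.072)))
to((.503,.203,.039),-4)
E
```

```text
[([0.5033, 0.2071, 0.0098], 0.74)]
0.7 ((502.725830078125, 206.64089965820312), (109.69916534423828, 22.382556915283203), 85.11370086669922) [[486.9032 152.9439]
 [509.2044 151.0374]
 [518.5485 260.3379]
 [496.2472 262.2444]]
pos [0.5044 0.2037 0.1516] cur yaw -3.98 tilt 0.03 turn units 0.0002 dp units [-0.003  -0.0053  0.4506]
```

View pics/w1.png

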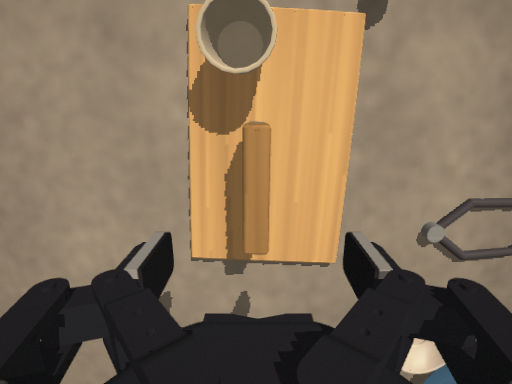

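The wrist view shows the scraper standing at (257,187), clear between the fingers and matching 110x22 mm, with the cup beyond it at (237,33). Next I descend and grip.

Request:
arm_command(
  dp=[
    [0.012, -0.007, 0],
    [0, 0, 0.09],
    [0, 0, 0.09],
    [0, 0, 0.09],
    [0, 0, 0.09],
    [0, 0, 0.09],
    [0, 0, 0],
    [0, 0, 0],
    [0, 0, 0],
    [0, 0, 0],
    [0, 0, 0],
    [0, 0, 0],
    [0, 0, 0],
    [0, 0, 0],
    [0, 0, 0],
  ],
  rotation=[
    [0, 0, 0.01],
    [0, 0, 0],
    [0, 0, 0],
    [0, 0, 0],
    [0, 0, 0],
    [0, 0, 0],
    [0, 0, 0],
    [0, 0, 0],
    [0, 0, 0],
    [0, 0, 0],
    [0, 0, 0],
    [0, 0, 0],
    [0, 0, 0],
    [0, 0, 0],
    [0, 0, 0],
  ],
  gripper=[1, 1, 1, 1, 1, 1, 1, -1, -1, -1, -1, -1, -1, -1, -1],
  grip_force=60,
)

```text
time: 5.98
ee_pos: [0.5041, 0.2061, 0.0396]
tcp_rot: [2.315, 2.123, 0.002]
contact_force: [-0.6, 0.0, 4.9]
opening: 0.247
grasp_force: 59.6
```

```bash
python3 - <<'E'
from h import *
s,p,R=pose(); print(p,s["opening"],s["grasp_force"],s["contact_force"])
c=np.array([472.5,-196]); a=np.radians(-16.3); X=np.array([np.cos(a),np.sin(a)]);Y=np.array([-np.sin(a),np.cos(a)])
w=(c-50*X+33*Y)/1000
to((p[0],p[1],.2),-4.9)
to((w[0],w[1],.2),-16.3)
t=ctrl.capture("top")
for n in range(1):
  for d in ctrl.landmark_of("chip0",t):
    e=np.array(d["point"])[:2]*1000-c; print(d["score"],X@e,Y@e)
E
```

```text
[0.50410845 0.20608854 0.03956455] 0.24702320469253716 59.61040377616882 [-5.73939855e-01  3.35490694e-03  4.91557879e+00]
pos [0.5041 0.2061 0.0396] cur yaw -4.97 tilt 0.1 turn units -0.0008 dp units [ 0.      0.     -0.6417]
pos [0.5041 0.2061 0.0396] cur yaw -4.97 tilt 0.1 turn units 0.1259 dp units [-1.4472  0.1301 -0.6417]
0.62 49.981261835069716 9.718717270000587
0.57 30.098652589626173 59.54091964597955
0.45 -7.8829774081636845 61.87453973309523
0.43 -20.94215217912667 14.60945796757362
0.3 -1.42098334799401 657.9471717443012
```

Request:
arm_command(
  dp=[
    [0, 0, -0.08],
    [0, 0, -0.08],
    [0, 0, -0.12],
    [0, 0, -0.12],
    [0, 0, -0.12],
    [0, 0, -0.12],
    [0, 0, 0],
    [-0.143, 0.012, 0],
    [-0.143, 0.012, 0],
    [-0.143, 0.012, 0],
    [-0.143, 0.012, 0],
    [-0.143, 0.012, 0],
    [-0.143, 0.012, 0],
    [-0.143, 0.012, 0],
    [-0.143, 0.012, 0],
    [-0.143, 0.012, 0],
    [-0.143, 0.012, 0],
    [0, 0, 0],
    [0, 0, 0],
  ],
  rotation=[
    [0, 0, 0],
    [0, 0, 0],
    [0, 0, 0],
    [0, 0, 0],
    [0, 0, 0.063],
    [0, 0, 0.063],
    [0, 0, 0],
    [0, 0, 0],
    [0, 0, 0],
    [0, 0, 0],
    [0, 0, 0],
    [0, 0, 0],
    [0, 0, 0],
    [0, 0, 0],
    [0, 0, 0],
    [0, 0, 0],
    [0, 0, 0],
    [0, 0, 0],
    [0, 0, 0],
  ],
  gripper=[-1, -1, -1, -1, -1, -1, -1, -1, -1, -1, -1, -1, -1, -1, -1, -1, -1, -1, -1],
)

```text
time: 8.45
ee_pos: [0.4309, -0.1449, 0.1974]
tcp_rot: [-2.511, -1.883, 0.001]
contact_force: [-0.7, -0.6, -2.1]
opening: 0.246
grasp_force: 58.9
```

```bash
cat >> h.py <<'E'
C=np.array([472.5,-196]); A=np.radians(-16.3); BX=np.array([np.cos(A),np.sin(A)]);BY=np.array([-np.sin(A),np.cos(A)])
def bl(x,y,z): return np.r_[(C+x*BX+y*BY)/1000,z]
E
python3 - <<'E'
from h import *
s,p,R=pose(); print(s["opening"],s["grasp_force"])
to(bl(-52,37,.1),-16.3)
w=ctrl.capture("wrist"); save(w,"w2")
for n in("block","scraper"):
  for d in ctrl.trace(n,w)[:1]: print(n,d["score"],rect(w,d["pixels"],.07))
for n in("chip0","bore","block"):
  for d in ctrl.landmark_of(n,w)[:4]:
    e=np.array(d["point"])[:2]*1000-C; print(n,d["score"],BX@e,BY@e,d["point"][2])
E
```

```text
0.24639503833258208 58.92851114273071
pos [ 0.4309 -0.1449  0.1974] cur yaw -16.27 tilt 0.16 turn units 0.0003 dp units [-0.0016  0.0092  0.3898]
block 0.66 ((481.4698791503906, -165.86807250976562), (177.85040283203125, 151.88121032714844), 73.8563461303711)
scraper 0.93 ((413.5739440917969, -199.0885009765625), (200.8271484375, 52.640865325927734), 73.82174682617188)
chip0 0.8 -20.90507423253554 13.057483346042531 0.0705
chip0 0.65 30.562269081243 60.093241788122086 0.0686
chip0 0.61 -54.77066341022789 38.369967808215826 0.1682
chip0 0.56 -9.63869360461111 61.465320186235324 0.0695
block 0.93 1.6940443730187633 -2.9428240963814942 -0.0009
```

View pics/w2.png

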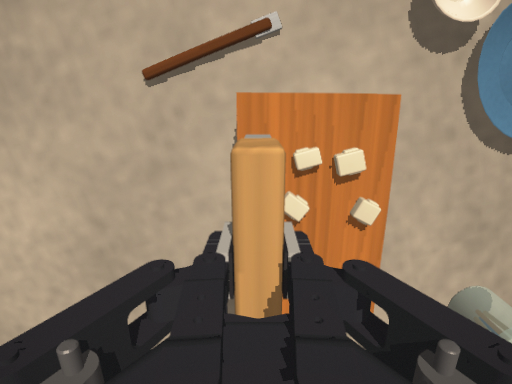

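The scraper is held square, left of all four chips at (308,158), (350,162), (295,206) and (366,211). Lowering the blade.

Request:
arm_command(
  dp=[
    [0, 0, 0.09],
    [0, 0, 0.09],
    [0, 0, 0.09],
    [0, 0, 0.08],
    [0, 0, 0.02],
    [0, 0, 0.02],
    [0, 0, 0],
    [0, 0, 0],
  ],
  rotation=[
    [0, 0, 0],
    [0, 0, 0],
    [0, 0, 0],
    [0, 0, 0],
    [0, 0, 0],
    [0, 0, 0],
    [0, 0, 0],
    [0, 0, 0],
  ],
  gripper=[-1, -1, -1, -1, -1, -1, -1, -1],
)

```text
time: 9.75
ee_pos: [0.4323, -0.1459, 0.1019]
tcp_rot: [2.513, 1.883, 0.001]
contact_force: [-0.8, 0.3, -1.8]
opening: 0.246
grasp_force: 58.9
```

Request:
arm_command(
  dp=[
    [0, 0, 0.006],
    [0, 0.034, 0],
    [0, 0.034, 0],
    [0, 0.034, 0],
    [0, 0.034, 0],
    [0, 0.034, 0],
    [0, 0.034, 0],
    [0, 0.034, 0],
    [0, 0.034, 0],
    [0, 0.034, 0],
    [0, 0.034, 0],
    [0, 0.034, 0],
    [0, 0.034, 0],
    [0, 0.034, 0],
    [0, 0.034, 0],
    [0, 0.034, 0],
    [0, 0.034, 0],
    [0, 0.034, 0],
    [0, 0.034, 0],
    [0, 0, 0],
  ],
  rotation=[
    [0, 0, 0],
    [0, 0, 0],
    [0, 0, 0],
    [0, 0, 0],
    [0, 0, 0],
    [0, 0, 0],
    [0, 0, 0],
    [0, 0, 0],
    [0, 0, 0],
    [0, 0, 0],
    [0, 0, 0],
    [0, 0, 0],
    [0, 0, 0],
    [0, 0, 0],
    [0, 0, 0],
    [0, 0, 0],
    [0, 0, 0],
    [0, 0, 0],
    [0, 0, 0],
    [0, 0, 0],
  ],
  gripper=[-1, -1, -1, -1, -1, -1, -1, -1, -1, -1, -1, -1, -1, -1, -1, -1, -1, -1, -1, -1],
)

```text
time: 12.25
ee_pos: [0.5793, -0.1889, 0.0998]
tcp_rot: [2.514, 1.884, 0.001]
contact_force: [0.5, 0.3, -2.3]
opening: 0.248
grasp_force: 58.9
```

Request:
arm_command(
  dp=[
    [0, 0, -0.1],
    [0, 0, -0.1],
    [0, 0, -0.1],
    [0, 0, -0.1],
    [0, 0, 0],
  ],
  rotation=[
    [0, 0, 0],
    [0, 0, 0],
    [0, 0, 0],
    [0, 0, 0],
    [0, 0, 0],
  ],
  gripper=[-1, -1, -1, -1, -1],
)

```text
time: 12.88
ee_pos: [0.5799, -0.1892, 0.2019]
tcp_rot: [2.511, 1.882, 0.004]
contact_force: [0.1, 0.5, -2.1]
opening: 0.249
grasp_force: 58.9
```

```bash
python3 - <<'E'
from h import *
sc=ctrl.capture("scene"); t=ctrl.capture("top")
cv2.imwrite("pics/s2.png",np.hstack([t["frame"][150:330,220:500],sc["frame"][150:330,100:500]])[:,:,::-1])
for c in(t,sc):
  for d in ctrl.landmark_of("chip0",c)[:6]:
    e=np.array(d["point"])[:2]*1000-C; print("chip",round(d["score"],2),BX@e,BY@e,d["point"])
s,p,R=pose(); print(s["contact_force"],s["grasp_force"])
b=ctrl.landmark_of("board",t)[0]["point"]
to((p[0],p[1],.2),-4.9); to((.5035,.203,.2),-5)
E
```

```text
chip 0.5 112.1630828694065 58.94991807653905 [0.5967, -0.1709, 0.0153]
chip 0.61 75.5785443813437 59.71250814693061 [0.5618, -0.1599, 0.0142]
chip 0.53 107.6423731124053 8.138765921790975 [0.5781, -0.2184, 0.0168]
chip 0.49 89.3319166716946 5.910047695358216 [0.5599, -0.2154, 0.0127]
chip 0.42 111.53003350864216 54.70147736177837 [0.5949, -0.1748, 0.0112]
[-0.7069056   0.09807692 -1.9614028 ] 58.95227551460266
pos [ 0.5776 -0.1882  0.1982] cur yaw -16.31 tilt 0.16 turn units -0.1267 dp units [-0.      0.0001 -0.0074]
pos [ 0.5776 -0.1882  0.1982] cur yaw -16.31 tilt 0.16 turn units -0.1256 dp units [ 1.533  -0.4318 -0.0074]
```

View pics/s2.png

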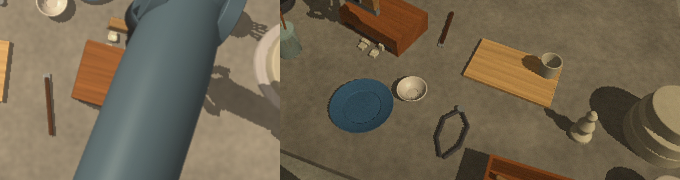

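In the scene view (right), all four chips lie on the bench beside the block at about (370,47), and the block's top is clear. I'll carry the scraper back to where it stood on the board.

Request:
arm_command(
  dp=[
    [0, 0, 0],
    [0, 0, 0],
    [0.1533, -0.0432, 0],
    [0.1533, -0.0432, 0],
    [0.1533, -0.0432, 0],
    [0.1533, -0.0432, 0],
    [0.1533, -0.0432, 0],
    [0.1533, -0.0432, 0],
    [0.1533, -0.0432, 0],
    [0.1533, -0.0432, 0],
    [0.1533, -0.0432, 0],
    [0.1533, -0.0432, 0],
    [0, 0, 0],
    [0, 0, 0.12],
    [0, 0, 0.12],
    [0, 0, 0.12],
    [0, 0, 0.12],
    [0, 0, 0.05],
    [0, 0, 0],
    [0, 0, 0],
  ],
  rotation=[
    [0, 0, -0.063],
    [0, 0, -0.063],
    [0, 0, 0],
    [0, 0, 0],
    [0, 0, 0],
    [0, 0, 0],
    [0, 0, 0],
    [0, 0, 0],
    [0, 0, 0],
    [0, 0, 0],
    [0, 0, 0],
    [0, 0, 0],
    [0, 0, 0],
    [0, 0, 0],
    [0, 0, 0],
    [0, 0, 0],
    [0, 0, 0],
    [0, 0, 0],
    [0, 0, 0],
    [0, 0, 0],
  ],
  gripper=[-1, -1, -1, -1, -1, -1, -1, -1, -1, -1, -1, -1, -1, -1, -1, -1, -1, -1, -1, -1],
)

```text
time: 15.62
ee_pos: [0.5052, 0.2026, 0.0684]
tcp_rot: [2.315, 2.122, 0.003]
contact_force: [0.1, -0.1, -0.4]
opening: 0.25
grasp_force: 59.0
```

```bash
python3 - <<'E'
from h import *
s,p,R=pose(); print(s["contact_force"],s["grasp_force"]); to((.5035,.203,.0396),-5)
E
```

```text
[ 0.11822237 -0.06559356 -0.38528578] 59.042043685913086
pos [0.5052 0.2026 0.0684] cur yaw -4.98 tilt 0.11 turn units 0.0002 dp units [ 0.001  -0.007   0.1152]
```

Request:
arm_command(
  dp=[
    [0, 0, 0.04],
    [0, 0, 0.04],
    [0, 0, 0.02],
    [0, 0, 0.01],
    [0, 0, 0],
    [0, 0, 0],
  ],
  rotation=[
    [0, 0, 0],
    [0, 0, 0],
    [0, 0, 0],
    [0, 0, 0],
    [0, 0, 0],
    [0, 0, 0],
  ],
  gripper=[-1, -1, -1, -1, -1, -1],
)

```text
time: 16.38
ee_pos: [0.5044, 0.2026, 0.0399]
tcp_rot: [2.315, 2.123, 0.001]
contact_force: [0.5, 0.3, -0.9]
opening: 0.249
grasp_force: 59.0
```

Request:
arm_command(
  dp=[
    [0, 0, 0.003],
    [0, 0, 0],
    [0, 0, 0],
    [0, 0, 0],
    [0, 0, 0],
    [0, 0, 0],
    [0, 0, 0],
    [0, 0, 0],
    [0, 0, 0],
    [0, 0, -0.08],
    [0, 0, -0.12],
    [0, 0, -0.12],
    [0, 0, -0.12],
    [0, 0, -0.12],
    [0, 0, -0.08],
    [0, 0, 0],
  ],
  rotation=[
    [0, 0, 0],
    [0, 0, 0],
    [0, 0, 0],
    [0, 0, 0],
    [0, 0, 0],
    [0, 0, 0],
    [0, 0, 0],
    [0, 0, 0],
    [0, 0, 0],
    [0, 0, 0],
    [0, 0, 0],
    [0, 0, 0],
    [0, 0, 0],
    [0, 0, 0],
    [0, 0, 0],
    [0, 0, 0],
  ],
  gripper=[-1, 1, 1, 1, 1, 1, 1, 1, 1, 1, 1, 1, 1, 1, 1, 1],
)

```text
time: 18.38
ee_pos: [0.5055, 0.2029, 0.2007]
tcp_rot: [2.314, 2.122, 0.005]
contact_force: [-0.4, -0.4, 0.2]
opening: 0.998
grasp_force: 0.0
```

```bash
python3 - <<'E'
from h import *
t=ctrl.capture("top"); sc=ctrl.capture("scene"); w=ctrl.capture("wrist")
cv2.imwrite("pics/s3.png",np.vstack([np.hstack([t["frame"][150:330,100:420],sc["frame"][150:330,100:420]]),np.hstack([w["frame"][:300,80:400],np.zeros((300,320,3),np.uint8)])])[:,:,::-1])
for n in("scraper","chip0","bore","flange","spindle"):
 for c in(t,sc):
  for d in ctrl.landmark_of(n,c)[:6]: print(n,round(d["score"],2),d["point"])
 if n=="flange":
  for c in (t,sc):
   for d in ctrl.trace("spindle",c)[:1]: print("px",np.argwhere(d["pixels"]).mean(0)[::-1],proj(c,(.4493,-.2775,.12)),proj(c,(.4493,-.2775,.07)))
to((.4493,-.2775,.2),-16.3); to((.4493,-.2775,.2),-30)
E
```

```text
scraper 0.59 [0.509, 0.2016, 0.0113]
scraper 0.79 [0.5038, 0.2005, 0.0126]
chip0 0.58 [0.5559, -0.2165, 0.0103]
chip0 0.58 [0.5932, -0.1741, 0.0132]
chip0 0.46 [0.5804, -0.2224, 0.0124]
chip0 0.64 [0.5964, -0.174, 0.0127]
chip0 0.57 [0.5796, -0.218, 0.0139]
chip0 0.51 [0.5637, -0.1612, 0.0166]
chip0 0.44 [0.5602, -0.2158, 0.0096]
bore 0.69 [0.4514, -0.2783, 0.0694]
bore 0.65 [0.4526, -0.2762, 0.0656]
flange 0.53 [0.4494, -0.2805, 0.069]
flange 0.64 [0.5571, -0.2142, 0.0138]
flange 0.42 [0.4489, -0.2806, 0.069]
px [180.93333333 255.12022472] [180.25346619 137.02655144] [182.57681559 149.40306665]
spindle 0.44 [0.449, -0.2767, 0.0081]
spindle 0.56 [0.4442, -0.2796, 0.0142]
pos [0.5042 0.2026 0.1991] cur yaw -4.96 tilt 0.0 turn units 0.126 dp units [-1.9047  0.3283 -0.0038]
pos [0.5042 0.2026 0.1991] cur yaw -4.96 tilt 0.0 turn units 0.2782 dp units [-1.7727  0.7701 -0.0038]
```

View pics/s3.png

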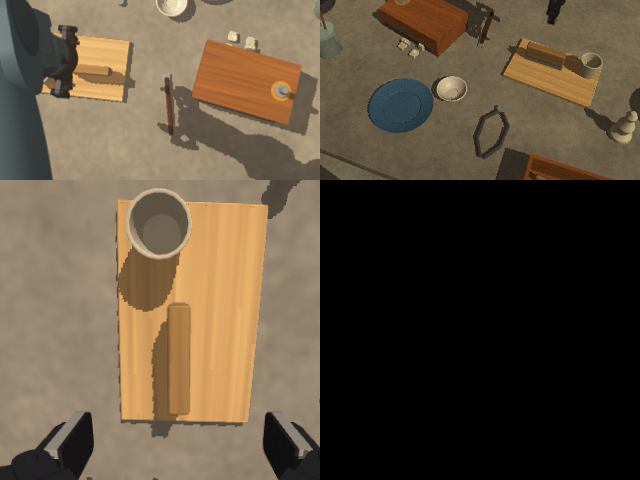

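The scraper is standing on the board (top view (95,71), wrist view (179,358)), the block's top is clear, and the chips are on the bench near (240,40). The spindle is still seated, so I'll go above it.

Request:
arm_command(
  dp=[
    [0, 0, 0],
    [0, 0, 0],
    [-0.1465, 0.0252, 0],
    [-0.1465, 0.0252, 0],
    [-0.1465, 0.0252, 0],
    [-0.1465, 0.0252, 0],
    [-0.1465, 0.0252, 0],
    [-0.1465, 0.0252, 0],
    [-0.1465, 0.0252, 0],
    [-0.1465, 0.0252, 0],
    [-0.1465, 0.0252, 0],
    [-0.1465, 0.0252, 0],
    [-0.1465, 0.0252, 0],
    [-0.1465, 0.0252, 0],
    [-0.1465, 0.0252, 0],
    [0, 0, 0],
    [0, 0, 0],
  ],
  rotation=[
    [0, 0, 0.063],
    [0, 0, 0.063],
    [0, 0, 0],
    [0, 0, 0],
    [0, 0, 0],
    [0, 0, 0],
    [0, 0, 0],
    [0, 0, 0],
    [0, 0, 0],
    [0, 0, 0],
    [0, 0, 0],
    [0, 0, 0],
    [0, 0, 0],
    [0, 0, 0],
    [0, 0, 0],
    [0, 0, 0],
    [0, 0, 0],
  ],
  gripper=[1, 1, 1, 1, 1, 1, 1, 1, 1, 1, 1, 1, 1, 1, 1, 1, 1],
)

```text
time: 21.25
ee_pos: [0.449, -0.2769, 0.199]
tcp_rot: [-2.514, -1.883, -0.001]
contact_force: [-0.4, -0.1, 0.4]
opening: 1.001
grasp_force: 0.0
```

```bash
python3 - <<'E'
from h import *
w=ctrl.capture("wrist")
for n in("bore","flange","spindle"):
  for d in ctrl.landmark_of(n,w)[:2]: print(n,round(d["score"],2),d["point"])
im=w["frame"].copy()
for z in(.076,.12):
  u=proj(w,(.4495,-.278,z)); cv2.circle(im,tuple(int(v) for v in u),3,(0,255,0) if z>.1 else (255,0,255),-1)
cv2.imwrite("pics/w4.png",im[:,:,::-1])
m=ctrl.trace("spindle",w)[0]["pixels"]; print(m.sum(),rect(w,m,.12),rect(w,m,.076))
to((.4495,-.278,.101),-16.3)
E
```

```text
bore 0.64 [0.451, -0.272, 0.0698]
flange 0.66 [0.4453, -0.2815, 0.0654]
spindle 0.55 [0.4489, -0.275, 0.0162]
938 ((451.6658935546875, -268.4701232910156), (25.774965286254883, 29.683624267578125), 14.168549537658691) ((448.5096740722656, -279.65521240234375), (30.88686752319336, 35.57073974609375), 14.16848087310791)
pos [ 0.4493 -0.2765  0.1991] cur yaw -16.23 tilt 0.01 turn units 0.0008 dp units [-0.0055  0.0026  0.3924]
```

View pics/w4.png

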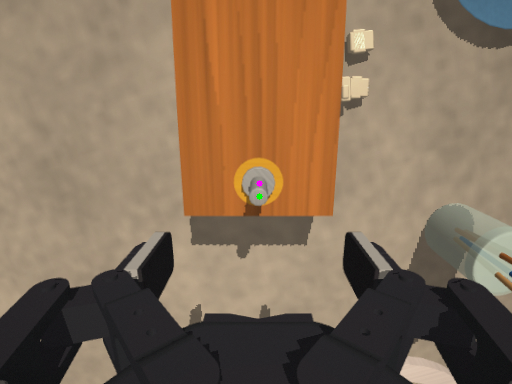

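The projected stem top (258,197) and flange (258,183) both fall on the spindle, so the position is right. Next I descend and grip.

Request:
arm_command(
  dp=[
    [-0.0055, 0.0026, 0.05],
    [0, 0, 0.1],
    [0, 0, 0.1],
    [0, 0, 0.1],
    [0, 0, 0.07],
    [0, 0, 0.035],
    [0, 0, 0],
    [0, 0, 0],
    [0, 0, 0],
    [0, 0, 0],
    [0, 0, 0],
    [0, 0, 0],
    [0, 0, 0],
    [0, 0, 0],
    [0, 0, 0],
    [0, 0, 0],
    [0, 0, 0],
  ],
  rotation=[
    [0, 0, 0],
    [0, 0, 0],
    [0, 0, 0],
    [0, 0, 0],
    [0, 0, 0],
    [0, 0, 0],
    [0, 0, 0],
    [0, 0, 0],
    [0, 0, 0],
    [0, 0, 0],
    [0, 0, 0],
    [0, 0, 0],
    [0, 0, 0],
    [0, 0, 0],
    [0, 0, 0],
    [0, 0, 0],
    [0, 0, 0],
  ],
  gripper=[1, 1, 1, 1, 1, 1, 1, 1, -1, -1, -1, -1, -1, -1, -1, -1, -1],
  grip_force=50,
)

```text
time: 23.62
ee_pos: [0.4493, -0.2789, 0.0854]
tcp_rot: [-2.514, -1.884, 0.0]
contact_force: [-2.3, 0.2, 4.7]
opening: 0.176
grasp_force: 48.9
```

Request:
arm_command(
  dp=[
    [0, 0, -0.015],
    [0, 0, -0.015],
    [0, 0, -0.015],
    [0, 0, -0.015],
    [0, 0, -0.02],
    [0, 0, -0.02],
    [0, 0, -0.02],
    [0, 0, 0],
    [0, 0, 0],
    [0, 0, 0],
    [0, 0, 0],
  ],
  rotation=[
    [0, 0, 0],
    [0, 0, 0],
    [0, 0, 0],
    [0, 0, 0],
    [0, 0, 0],
    [0, 0, 0],
    [0, 0, 0],
    [0, 0, 0],
    [0, 0, 0],
    [0, 0, 0],
    [0, 0, 0],
  ],
  gripper=[-1, -1, -1, -1, -1, -1, -1, -1, -1, -1, -1],
)

```text
time: 25.0
ee_pos: [0.4494, -0.2789, 0.1151]
tcp_rot: [-2.514, -1.884, -0.0]
contact_force: [-0.4, 0.0, -3.3]
opening: 0.169
grasp_force: 48.7
```

```bash
python3 - <<'E'
from h import *
s,p,R=pose(); print(p,s["contact_force"],s["grasp_force"],s["opening"])
sc=ctrl.capture("scene");t=ctrl.capture("top"); w=ctrl.capture("wrist")
for c in(t,sc,w):
 for n in("flange","spindle","scraper"):
  for d in ctrl.landmark_of(n,c)[:2]: print(n,round(d["score"],2),d["point"])
u=proj(sc,(.4495,-.278,.1)).astype(int); print(u)
x=max(u[0]-60,0);y=max(u[1]-50,0)
a=cv2.resize(sc["frame"][y:y+100,x:x+120],(480,400),interpolation=2); b=w["frame"][100:300,180:340]; b=cv2.resize(b,(320,400))
cv2.imwrite("pics/e.png",np.hstack([a,b])[:,:,::-1])
E
```

```text
[ 0.44937222 -0.27887948  0.11513468] [-0.41311602  0.04773902 -3.34329045] 48.70469927787781 0.1693142212307663
flange 0.59 [0.4496, -0.278, 0.1023]
spindle 0.59 [0.4482, -0.2741, 0.0427]
scraper 0.72 [0.6586, 0.4318, -0.0003]
scraper 0.64 [0.506, 0.2006, 0.0124]
flange 0.45 [0.4495, -0.2795, 0.0991]
spindle 0.74 [0.5583, -0.2154, 0.0133]
spindle 0.68 [0.445, -0.2804, 0.0401]
scraper 0.81 [0.5037, 0.2006, 0.0115]
scraper 0.46 [0.5633, -0.1624, 0.0159]
flange 0.56 [0.4452, -0.2783, 0.0992]
spindle 0.96 [0.4478, -0.2788, 0.0444]
[181 142]
```

View pics/e.png

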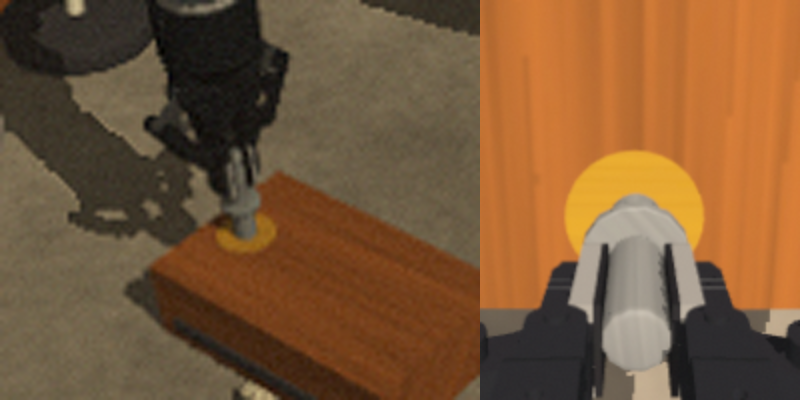

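The spindle is raised about 30 mm and upright: its flange is at (243,205), above the yellow bore ring at (246,233), and it is held in the fingers. Handing in.

```bash
python3 -c "
from bench import ctrl
print(ctrl.job_done())"
```

```text
the job is handed in; nothing more can be done
None
```

I handed the job in at about 25 s of the 61 s limit; no verdict was returned: all four chips were swept off the block with the scraper, the scraper stands back on the ware board, and the spindle is held upright in its bore, drawn up about 30 mm.

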